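Present an offset lever over its pivot fixture

TASK

Gently raise the fixture's hinged smoked guard all the way back to its stop and leave it open. Then take the offset lever off its stand by its balance point (the yellow band) and hold it level about 5 cm above the fixture, with the big hub's bore straight above the pivot post and the small end straight above the fork, not touching the fixture. Finish while still holding it there, still and in the air; do not put it down or let go, and leave the other things on the table where they are.

Things in the scene. Friction and masses are not known exactly. Their poses are not given: they have to be found in the camera images.
- fixture: Aluminium fixture fixed to the table. Origin on the table under its post; x from fork over post to hinge (away from the robot), y left, z up. Plate 12 mm thick: 140 mm wide for x -90 to 100, then a 60 mm wide tail to x -238. Post 14 mm diameter, top 60 mm up. Uprights at x -55, y +-54 (12 mm square, 80 mm high; carry the shut guard) and at x 76, y +-58 (90 mm high; hinge).
- post_top (a point): Centre of the top of the pivot post, 60 mm above the table. Axes as the fixture's.
- fork (a point): Middle of the floor of the black fork at the fixture's near end, 200 mm from the post towards the fixture's -x, 40 mm above the table; its two cheeks rise to 52 mm and stand 28 mm apart.
- guard (a joint): Angle (rad) of the hinged guard: 0 shut (level above the post), grows as its front edge swings up and back; stop at 1.70, just past upright. Starts at 0 to 0.35. A smoked framed panel 140 mm long, 124 mm wide, 250 g. The hinge has friction (0.32 N m): it stays where left; lifting it at the tab takes 2 to 4 N.
- guard_hinge (a point): Middle of the guard's hinge line, at fixture x = +70 mm, 86 mm above the table; fixed. The hinge line runs along the fixture's y.
- guard_grip (a point): Grip point in the red tab on the guard's free edge, 165 mm from the hinge line; turns with the guard. The tab is 16 mm thick (along the fixture's y), 20 mm high, and reaches from 134 to 186 mm from the hinge line. It can be pinched across its thickness from above at any guard angle, pivoting between the fingers.
- stand: White stand fixed to the table on the other side from the fixture: plate 270 x 60 x 10 mm, a round grey pedestal (45 mm high) under the lever's hub and a square one (53 mm high) under its small end. Origin on the table under the lever's balance point at the start; axes as the lever's then.
- lever: Loose blue lever with steel hub, 330 to 550 g. Origin at its balance point, amid the 24 mm yellow band on its arm; x along the arm to the hub, z up. Arm 14 mm thick (y), 18 mm high (z). Starts level on the stand, origin 65 mm above the table, 46 mm free air under the band. Hub 44 mm diameter, 40 mm high, at x 60. Small end 26 mm diameter, 24 mm high, at x -140.
- bore (a point): Centre of the hub's 18 mm bore at the hub's underside: x = +60, z = -20 mm from the lever's origin.
- eye (a point): Centre of the underside of the lever's small end: x = -140, z = -12 mm from the lever's origin.
- flask: White round plastic bottle with a blue cap, 66 mm diameter, 140 mm high; bystander. Origin at the centre of its underside.
- beaker: Open glass beaker, 70 mm diameter, 85 mm high; bystander. Origin at the centre of its underside.
- screwdriver: Screwdriver with a yellow handle, 190 mm long, lying on the table; bystander. Origin under its middle.
- spanner: Small steel spanner, 150 mm long, lying on the table; bystander. Origin under its middle.
- collar: Dark steel collar, 36 mm diameter, 14 mm high, on the table between fixture and stand; bystander. Origin at the centre of its underside.
- jar: Amber jar with a black lid, 60 mm diameter, 80 mm high; bystander. Origin at the centre of its underside.
Not all that is in view belongs to the job. Of the things like the lever, leave any that is turquoise; of the rest the larger one is meant.

How it is judged:
By the outcome, as a careful person would: the job done as asked, in the order asked, and still so for the second after the job is handed in, while the arm keeps its last pose, push and grip.
It also fails if it takes over 64 s, if anything falls off the work surface, if the arm or the gripper's body presses on something with over 40 N, if the wrist force passes 120 N, or if a joint passes its speed limit or range.

ROBOT

A 6-joint arm with a two-finger parallel gripper is mounted at the origin on the work surface. World frame = base frame: x ahead of the robot, y to its left, z up, the work surface at z = 0. Lengths are in m, angles in rad, forces in N, time in s.
With the tool pointing down it reaches from about 0.4 to 0.825 m from the base axis. Payload 7 kg.
Tool frame: the origin (TCP) lies at the very end of the fingers, on their centre line; the grasp point (between the pads) lies 19 mm behind it; z points along the fingers, y is the direction in which the jaws open and shut (so a half turn about z gives the same grasp; the last joint's range is limited). The gripper opens to 88 mm and grips with 3 to 60 N. Pads are 19 mm wide; open, the fingers measure 130 mm over their backs; the gripper's body (78 mm by 193 mm) begins 47 mm behind the grasp point.
Start: joints at [-1.013, 0.359, 0.012, 0, -1.224, -0.288], TCP at [0.18, -0.651, 0.204] pointing down, gripper open.
Joint ranges: [-3.07, 3.07], [-1.43, 2.12], [-1.02, 1.25], [-3.03, 1.67], [-3.05, -0], [-3.03, 3.03]. Speed limits (rad/s): [2.39, 2.39, 3.01, 3.14, 3.14, 3.14].

INTERFACE

Orientations are given as [roll, pitch, yaw] about the fixed x, y, z axes, in that order (R = Rz(yaw) Ry(pitch) Rx(roll)).
In Python, from station import arm gives the robot as it stands.
- The arm moves only by the shell command python3 -m inch 'ROWS' [FORCE]. ROWS is text: rows parted by semicolons, each of 7 numbers parted by spaces: the closure, from 0 (fully open) to 1 (shut), then the shift along the tool's x, y, z each as a share of 300 mm, from -1 to 1, then the turn, a rotation vector about the tool's x, y, z each as a share of 60 degrees, from -1 to 1. In form: grip tx ty tz rx ry rz; .... A call has 1 to 12 rows; each row is the pose to reach, as a shift and turn from the pose commanded when the call began, along the tool's axes at that moment; what a row does not reach only later rows make up. A row lasts 1/10 s, in which the tool goes at most 50 mm and 8.59 degrees, less where a joint would pass 70% of its speed; a pose out of reach is approached as far as the arm can. A call with a number of a shift or a turn outside -1 to 1 is refused whole. A call with a gripper value outside its range is refused whole. The fingers move at their own pace and stop on an object; FORCE is the grip in N (left out, the last holds). Time passes only in rows, so rows that repeat a pose let the fingers close. It gives the time, the measured TCP pose, the force and the opening at its end, in the units of the state.
- arm.get_state(): the state, without advancing time (a new reading comes with each control period).
- arm.grab_frame(name): name is "side" or "top"; returns a dict with "img" (420x560x3 uint8, red, green, blue), "range_z" (420x560 float32, m along the optical axis (not along the pixel's ray), 0 where there is no reading), "fx", "fy", "cx", "cy" (pixels), "extrinsics" (4x4, takes a point from world to camera coordinates). Camera axes: x right, y up, looking along -z (the intrinsics and any distortion apply to the point x, -y, -z); pixel columns grow to the right and rows downward; lengths in m; the calibration is good to about 2 mm. A picture is of the moment at which its call begins.
- arm.job_done(): hands the job in, once; it reports no verdict.
The state is a dict: "t": time; "q": joint angles; "qd": joint speeds; "joint_efforts": joint torques, N m; "eef_pos": TCP position; "ee_rot": TCP orientation; "force": force on the tool from outside, world axes, zero at the start; "moment": the same for the moment, N m; "width": finger opening in m.
Only numpy, scipy, OpenCV 4.12 (cv2) and the standard library are available. Lean on these libraries where they do the work, as an engineer would, in place of code of your own. Each camera call takes 0.05 s, during which the arm holds its last target.

## Working session

There is one attempt and no reset: what is moved stays moved. The work goes in short steps, Python scripts to look and compute and a shell command to move; the robot and the scene stay as the last step left them, time stands still between calls to the robot, and variables do not carry over. Pictures are saved under pics/ and viewed, and the job is handed in when it is done.

```bash
ls; mkdir -p pics; cat > h.py <<'E'
import numpy as np, cv2, pickle
from station import arm
from scipy.spatial.transform import Rotation as R
def grab(n,tag):
    f=arm.grab_frame(n); pickle.dump(f,open(f'pics/{tag}.pkl','wb'))
    cv2.imwrite(f'pics/{tag}.png',cv2.cvtColor(f['img'],cv2.COLOR_RGB2BGR)); return f
def load(tag): return pickle.load(open(f'pics/{tag}.pkl','rb'))
def w(f,u,v,z=None,d=None):
    E=np.array(f['extrinsics']); Ri=E[:3,:3].T; c=-Ri@E[:3,3]
    r=np.array([(u-f['cx'])/f['fx'],-(v-f['cy'])/f['fy'],-1.0]); r=Ri@r
    if z is not None: return c+r*(z-c[2])/r[2]
    if d is None: d=f['range_z'][int(round(v)),int(round(u))]
    return c+r*d
def crop(tag,u0,v0,u1,v1,s,out):
    im=cv2.imread(f'pics/{tag}.png')[v0:v1,u0:u1]
    cv2.imwrite(f'pics/{out}.png',cv2.resize(im,None,fx=s,fy=s,interpolation=cv2.INTER_CUBIC))
E
python3 - <<'E'
from h import *
for n in('top','side'):
    f=grab(n,n+'0'); print(n,{k:(v if k not in('img','range_z') else v.shape) for k,v in f.items()})
print(arm.get_state())
E
```

```text
pics
top {'img': (420, 560, 3), 'range_z': (420, 560), 'fx': 417.1359632046305, 'fy': 417.1359632046305, 'cx': 283.480930650718, 'cy': 209.302238981396, 'extrinsics': array([[ 0.02127749, -0.99954124, -0.02155396,  0.00770518],
       [ 0.99731999,  0.01971086,  0.07045799, -0.51318995],
       [-0.07000082, -0.02299536,  0.99728186, -1.25063605],
       [ 0.        ,  0.        ,  0.        ,  1.        ]])}
side {'img': (420, 560, 3), 'range_z': (420, 560), 'fx': 445.225269270109, 'fy': 445.225269270109, 'cx': 283.56982945245517, 'cy': 209.81340842056417, 'extrinsics': array([[-0.80248448, -0.59663714,  0.00654056,  0.42165834],
       [ 0.39664156, -0.52523474,  0.75286383, -0.27231607],
       [-0.44575119,  0.6067558 ,  0.65814382, -1.23709133],
       [ 0.        ,  0.        ,  0.        ,  1.        ]])}
{'t': 0.1, 'q': array([-1.01292640e+00,  3.59274934e-01,  1.11547007e-02, -2.79347329e-04,
       -1.22409578e+00, -2.88120053e-01]), 'qd': array([-1.19921151e-03, -1.53584878e-05,  3.01266792e-03, -5.73024214e-05,
        1.39921570e-03,  5.72232461e-04]), 'joint_efforts': array([-2.90150410e-04, -5.84164095e+01,  2.93753690e+01,  7.01548934e+00,
        1.01724706e-02, -7.21189576e-05]), 'eef_pos': array([ 0.17973226, -0.65015059,  0.20344958]), 'ee_rot': array([ 3.14015686e+00, -1.51642022e-04, -2.87193778e+00]), 'force': array([ 0.13232766, -0.32695787, -0.33862566]), 'moment': array([ 0.01977204,  0.03679521, -0.01830862]), 'width': 0.08778883680064624}
```

View pics/top0.png

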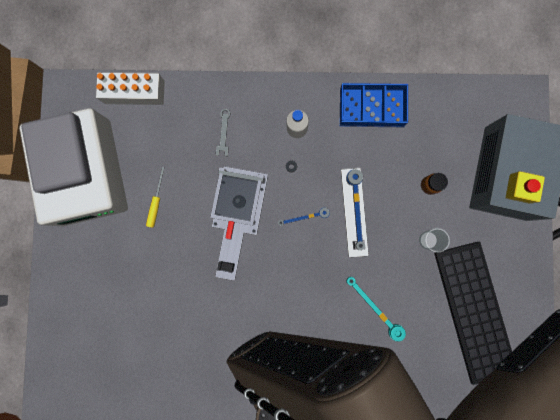

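View pics/side0.png

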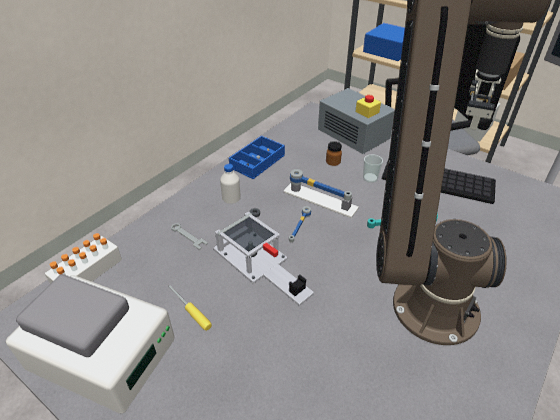

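Lever candidates in the top view: the blue lever on the white stand (356,208), a small blue one lying on the table (305,216) and a turquoise one (375,308). I choose the large blue one on the stand, and check it in a close crop.

```bash
python3 - <<'E'
from h import *
crop('top0',190,155,290,290,4.4,'cf'); crop('top0',320,160,400,265,5.5,'cl'); crop('side0',200,160,370,310,4,'cs')
E
```

```text
(no output)
```

View pics/cf.png

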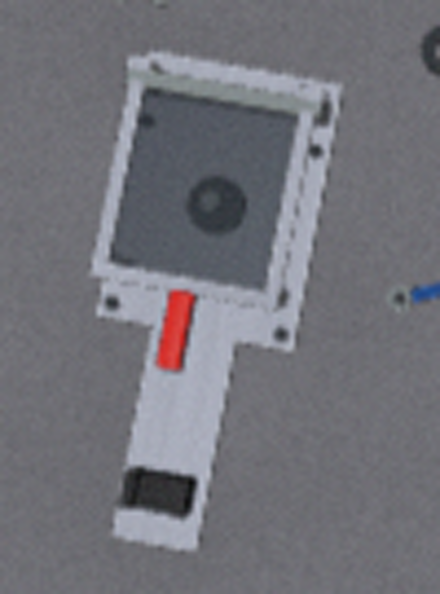

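View pics/cl.png

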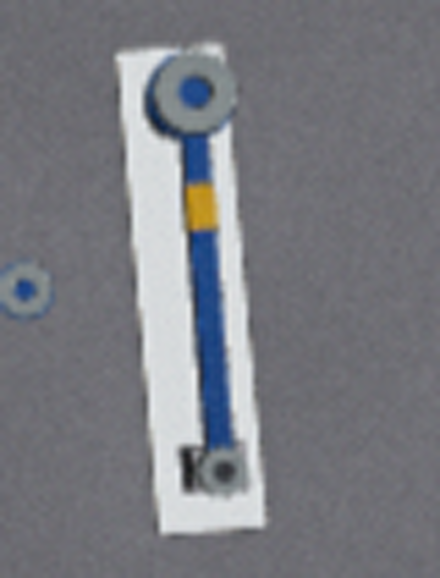

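View pics/cs.png

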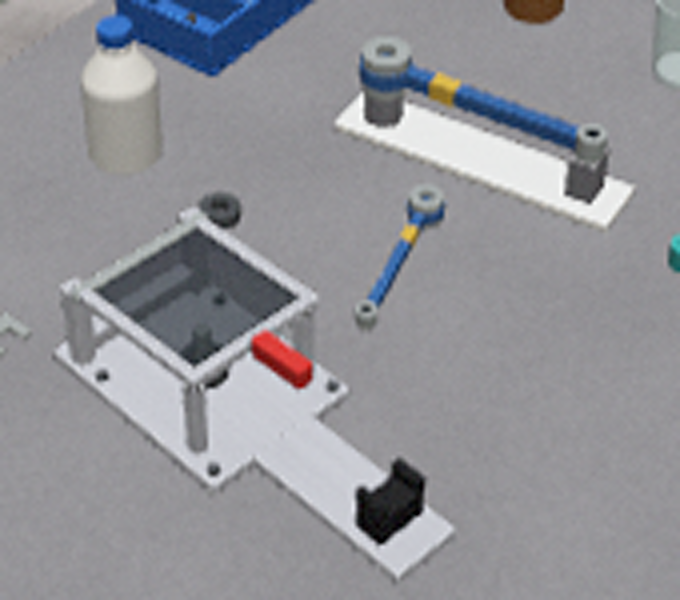

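```bash
python3 - <<'E'
from h import *
np.set_printoptions(precision=4,suppress=True)
f=load('top0'); s=load('side0')
P=lambda u,v:(190+u/4.4-.4,155+v/4.4-.4)
L=lambda u,v:(320+u/5.5-.4,160+v/5.5-.4)
S=lambda u,v:(200+u/4-.4,160+v/4-.4)
for n,p,z in [('tailL',P(114,538),.012),('tailR',P(197,550),.012),('wideL',P(98,316),.012),('wideR',P(294,350),.012),
 ('cheeks',P(160,491),.052),('posttop',P(208,201),.06),('tab in',P(180,292),None),('tab out',P(168,370),None),('tab mid',P(173,335),None),('tabmid2',P(176,315),None),
 ('hub',L(195,93),.085),('eye',L(225,470),.077),('band',L(201,207),.074),('band d',L(201,207),None),('beamL',P(130,65),None),('beamR',P(338,93),None),('beammid',P(235,80),None),('guardmid L',P(118,180),None),('frontframe',P(190,280),None)]:
  print('T',n,w(f,*p,z=z), w(f,*p)) 
for n,p,z in [('tailR',S(452,530),.012),('tailL',S(400,577),.012),('wideL',S(213,487),.012),('hub',S(388,50),.085),('eye',S(593,132),.077),('band',S(445,90),.07),('tab',S(290,352),None),('tabend',S(310,370),None),('tabin',S(262,343),None),('band d',S(445,84),None),('hubf',S(375,45),.085)]:
  print('S',n,w(s,*p,z=z),w(s,*p))
E
```

```text
T tailL [0.3039 0.2201 0.012 ] [0.3033 0.2213 0.0057]
T tailR [0.2971 0.1626 0.012 ] [0.2974 0.1621 0.0151]
T wideL [0.4566 0.2363 0.012 ] [0.4566 0.2367 0.0099]
T wideR [0.4358 0.0993 0.012 ] [0.4358 0.0991 0.0137]
T cheeks [0.3395 0.183  0.052 ] [0.3386 0.1852 0.0384]
T posttop [0.534  0.1555 0.06  ] [0.5309 0.1508 0.0947]
T tab in [0.4708 0.166  0.1032] [0.4708 0.166  0.1032]
T tab out [0.4202 0.1866 0.0108] [0.4202 0.1866 0.0108]
T tab mid [0.443  0.1698 0.1024] [0.443  0.1698 0.1024]
T tabmid2 [0.4559 0.168  0.1041] [0.4559 0.168  0.1041]
T hub [ 0.6072 -0.1879  0.085 ] [ 0.6094 -0.19    0.0707]
T eye [ 0.4103 -0.2065  0.077 ] [ 0.4103 -0.2064  0.0774]
T band [ 0.5483 -0.1932  0.074 ] [ 0.5487 -0.1939  0.0697]
T band d [ 0.5487 -0.1939  0.0697] [ 0.5487 -0.1939  0.0697]
T beamL [0.6205 0.2059 0.0882] [0.6205 0.2059 0.0882]
T beamR [0.6157 0.073  0.013 ] [0.6157 0.073  0.013 ]
T beammid [0.6237 0.1455 0.0123] [0.6237 0.1455 0.0123]
T guardmid L [0.5435 0.2101 0.0947] [0.5435 0.2101 0.0947]
T frontframe [0.479  0.1606 0.0971] [0.479  0.1606 0.0971]
S tailR [0.2985 0.1677 0.012 ] [0.2983 0.1679 0.0123]
S tailL [0.3045 0.2231 0.012 ] [0.3083 0.2172 0.0027]
S wideL [0.4585 0.2392 0.012 ] [0.46   0.2376 0.0094]
S hub [ 0.6096 -0.1891  0.085 ] [ 0.6146 -0.1965  0.0785]
S eye [ 0.4113 -0.2076  0.077 ] [ 0.409  -0.2028  0.0812]
S band [ 0.5476 -0.1882  0.07  ] [ 0.5465 -0.1863  0.0717]
S tab [0.4409 0.1694 0.1054] [0.4409 0.1694 0.1054]
S tabend [0.4217 0.1712 0.1006] [0.4217 0.1712 0.1006]
S tabin [0.4646 0.1714 0.1015] [0.4646 0.1714 0.1015]
S band d [ 0.5457 -0.1845  0.0797] [ 0.5457 -0.1845  0.0797]
S hubf [ 0.623  -0.1882  0.085 ] [ 0.6215 -0.1861  0.0869]
```

```bash
cat >> h.py <<'E'
def tgt(x,y,z,yaw,st=None):
    """print shares to get from the measured pose to a tool-down pose"""
    st=st or arm.get_state(); R0=R.from_euler('xyz',st['ee_rot'])
    d=R0.inv().apply(np.array([x,y,z])-st['eef_pos'])/.3
    r=(R0.inv()*R.from_euler('xyz',[np.pi,0,yaw])).as_rotvec()/np.radians(60)
    print('shares',np.round(d,3),np.round(r,3),'dist',round(float(np.linalg.norm(d)*.3),3))
E
python3 - <<'E'
from h import *
tgt(.42,-.44,.27,-2.872)
E
```

```text
shares [-0.959  0.462 -0.221] [ 0.001 -0.     0.   ] dist 0.326
```

```bash
python3 -m inch '0 -0.96 0.46 -0.22 0 0 0;0 -0.96 0.46 -0.22 0 0 0;0 -0.96 0.46 -0.22 0 0 0;0 -0.96 0.46 -0.22 0 0 0;0 -0.96 0.46 -0.22 0 0 0;0 -0.96 0.46 -0.22 0 0 0;0 -0.96 0.46 -0.22 0 0 0;0 -0.96 0.46 -0.22 0 0 0;0 -0.96 0.46 -0.22 0 0 0'
python3 - <<'E'
from h import *
print(arm.get_state()['q'])
tgt(.45,-.12,.27,-3.08)
E
```

```text
t: 1.0
eef_pos: [0.4211, -0.4401, 0.2699]
ee_rot: [3.141, -0.0, -2.87]
force: [-0.8, 0.2, 0.0]
width: 0.0875
[-4.87295816e-01  2.16994896e-01 -3.58710763e-02 -1.56056380e-04
 -1.31849968e+00 -8.12060086e-01]
shares [-0.379  1.002  0.   ] [ 0.  -0.   0.2] dist 0.321
```

```bash
python3 -m inch '0 -0.38 1 0 0 0 0.2;0 -0.38 1 0 0 0 0.2;0 -0.38 1 0 0 0 0.2;0 -0.38 1 0 0 0 0.2;0 -0.38 1 0 0 0 0.2;0 -0.38 1 0 0 0 0.2;0 -0.38 1 0 0 0 0.2;0 -0.38 1 0 0 0 0.2'
python3 - <<'E'
from h import *
tgt(.443,.169,.2,-3.293)
E
```

```text
t: 1.8
eef_pos: [0.4503, -0.1197, 0.2702]
ee_rot: [3.141, 0.0, -3.079]
force: [0.2, 0.4, 0.1]
width: 0.0877
shares [-0.036  0.962  0.234] [0.    0.    0.204] dist 0.297
```

```bash
python3 -m inch '0.5 -0.036 0.96 0.23 0 0 0.204;0.5 -0.036 0.96 0.23 0 0 0.204;0.5 -0.036 0.96 0.23 0 0 0.204;0.5 -0.036 0.96 0.23 0 0 0.204;0.5 -0.036 0.96 0.23 0 0 0.204;0.5 -0.036 0.96 0.23 0 0 0.204;0.5 -0.036 0.96 0.23 0 0 0.204;0.5 -0.036 0.96 0.23 0 0 0.204'
python3 - <<'E'
from h import *
grab('top','top1');grab('side','side1')
crop('top1',190,140,310,290,4,'c1');crop('side1',200,120,370,290,3.5,'c1s')
tgt(.443,.169,.075,-3.293)
E
```

```text
t: 2.6
eef_pos: [0.4439, 0.1666, 0.2003]
ee_rot: [-3.14, -0.001, 2.989]
force: [0.0, -0.2, 0.1]
width: 0.0442
shares [0.006 0.011 0.42 ] [-0.001 -0.    -0.003] dist 0.126
```

View pics/c1s.png

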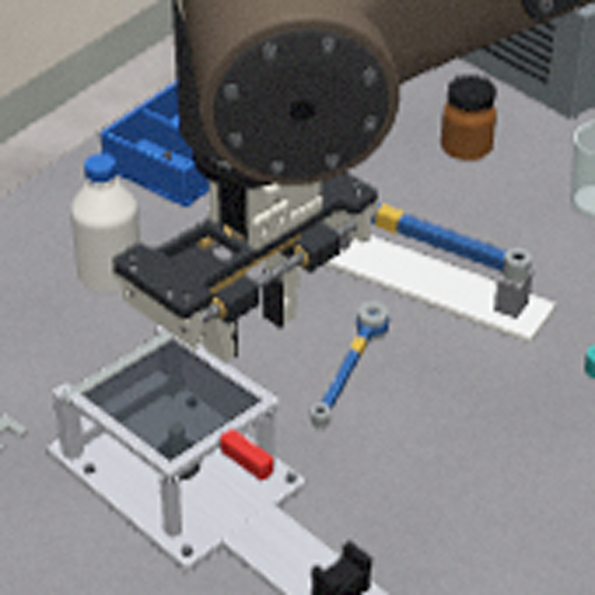

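View pics/c1.png

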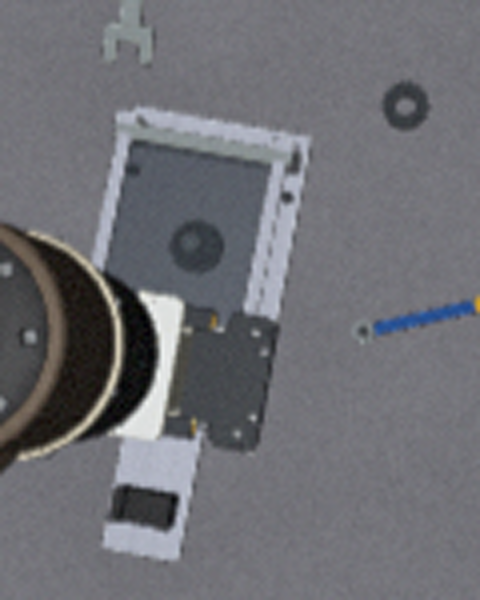

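The gripper hangs above the guard, and the tab at side crop (247,455) is clear to approach. Next I descend and pinch.

```bash
python3 -m inch '0.5 0 0.01 0.21 0 0 0;0.5 0 0.01 0.21 0 0 0;0.5 0 0.01 0.42 0 0 0;0.5 0 0.01 0.42 0 0 0;0.5 0 0.01 0.42 0 0 0;1 0 0.01 0.42 0 0 0;1 0 0.01 0.42 0 0 0;1 0 0.01 0.42 0 0 0;1 0 0.01 0.42 0 0 0;1 0 0.01 0.42 0 0 0' 8
python3 - <<'E'
from h import *
grab('side','side2');crop('side2',200,120,370,290,3.5,'c2s')
print(arm.get_state())
E
```

```text
t: 3.7
eef_pos: [0.4448, 0.1696, 0.0759]
ee_rot: [3.141, 0.001, 2.989]
force: [2.7, -2.3, 0.4]
width: 0.0156
{'t': 3.75, 'q': array([ 7.79624324e-01,  1.61333040e-01, -5.90509651e-01,  7.82639948e-04,
       -8.18552438e-01, -2.50391899e+00]), 'qd': array([-0.00122635,  0.002913  , -0.00035126, -0.00174088,  0.00481516,
       -0.00073727]), 'joint_efforts': array([ 1.88040175e+00, -3.58208835e+01,  2.30524939e+01,  4.28842753e+00,
        1.98989483e-01,  2.93142535e-02]), 'eef_pos': array([0.44473687, 0.16961552, 0.07572413]), 'ee_rot': array([-3.14157456e+00,  6.98075522e-04,  2.98862896e+00]), 'force': array([ 1.74128266, -2.8178768 ,  0.80184655]), 'moment': array([-1.30011149, -0.8706749 , -0.01492407]), 'width': 0.015727056500048284}
```

View pics/c2s.png

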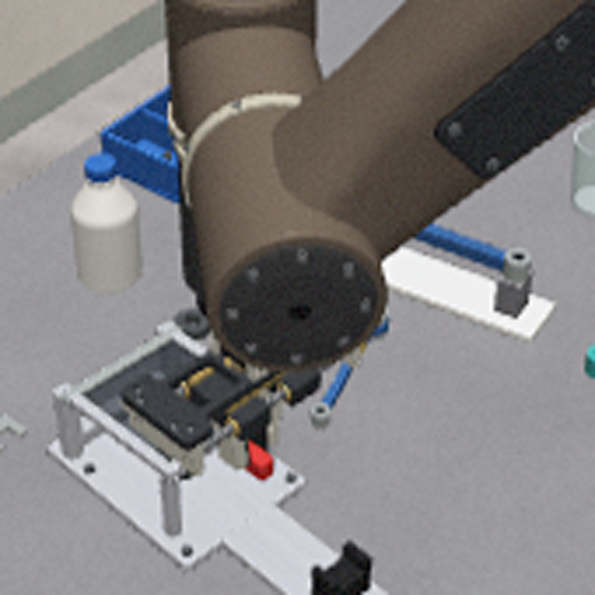

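```bash
python3 -m inch '0.75 0 0 0 0 0 0;0.75 0.013 0 0 0 0 0;0.75 0.013 0 0 0 0 0;1 0.013 0 0 0 0 0;1 0.013 0 0 0 0 0;1 0.013 0 0 0 0 0;1 0.013 0 0 0 0 0' 8
python3 - <<'E'
from h import *
st=arm.get_state(); print(st['eef_pos'],st['force'])
r=.1660
for a,b in((.053,.653),(.653,1.253),(1.253,1.703)):
    print('call')
    for t in np.arange(a+.05,b+.001,.05):
        print(np.round(-r*(np.cos(a)-np.cos(t))/.3,3), np.round(-r*(np.sin(t)-np.sin(a))/.3,3),end='; ')
E
```

```text
t: 4.45
eef_pos: [0.4404, 0.1703, 0.0752]
ee_rot: [-3.141, -0.0, 2.988]
force: [-1.0, -0.8, 0.9]
width: 0.0158
[0.44041859 0.17026661 0.07518642] [-1.03745741 -0.82704658  0.94934998]
call
-0.002 -0.028; -0.006 -0.055; -0.011 -0.082; -0.017 -0.109; -0.024 -0.136; -0.033 -0.162; -0.044 -0.188; -0.055 -0.213; -0.068 -0.237; -0.082 -0.261; -0.097 -0.284; -0.113 -0.307; call
-0.017 -0.022; -0.036 -0.042; -0.055 -0.062; -0.076 -0.081; -0.097 -0.098; -0.119 -0.115; -0.142 -0.13; -0.166 -0.145; -0.19 -0.158; -0.215 -0.17; -0.241 -0.18; -0.267 -0.189; call
-0.026 -0.008; -0.053 -0.015; -0.08 -0.02; -0.108 -0.024; -0.135 -0.026; -0.163 -0.028; -0.191 -0.027; -0.218 -0.026; -0.246 -0.023;
```

```bash
python3 -m inch '1 -0.002 0 -0.028 0 0 0;1 -0.006 0 -0.055 0 0 0;1 -0.011 0 -0.082 0 0 0;1 -0.017 0 -0.109 0 0 0;1 -0.024 0 -0.136 0 0 0;1 -0.033 0 -0.162 0 0 0'
python3 - <<'E'
from h import *
grab('side','side3');crop('side3',200,120,370,290,3.5,'c3s')
print(arm.get_state())
E
```

```text
t: 5.05
eef_pos: [0.4507, 0.1686, 0.1247]
ee_rot: [-3.142, 0.0, 2.988]
force: [4.6, -3.5, -5.2]
width: 0.0158
{'t': 5.1, 'q': array([ 7.67893364e-01,  1.08595031e-01, -5.15557400e-01,  8.82310288e-04,
       -9.46179821e-01, -2.49224283e+00]), 'qd': array([ 0.00367825,  0.00056797, -0.01555473, -0.0001896 ,  0.02192432,
       -0.00692505]), 'joint_efforts': array([ 2.50646219e+00, -3.38229668e+01,  2.55566740e+01,  4.57368046e+00,
        1.26405347e+00, -2.26378598e-02]), 'eef_pos': array([0.45116077, 0.16861767, 0.12572031]), 'ee_rot': array([-3.14152921e+00,  8.50744292e-04,  2.98855533e+00]), 'force': array([ 1.12198738, -4.88676093,  0.42448274]), 'moment': array([-1.60419191, -0.4623512 , -0.03380904]), 'width': 0.015795497473769907}
```

View pics/c3s.png

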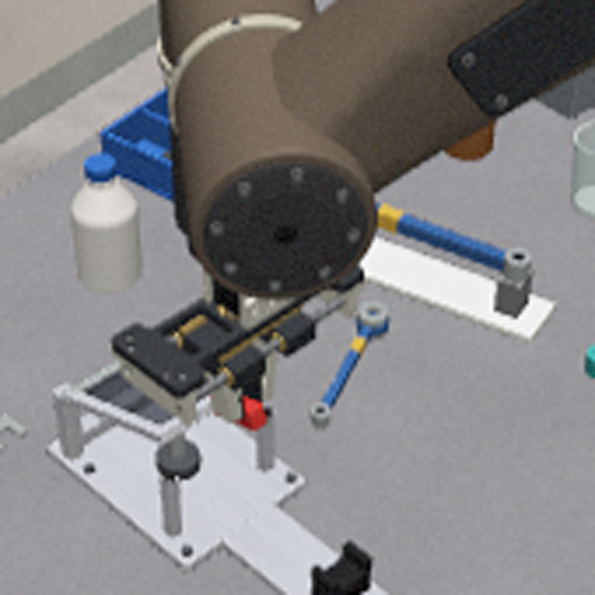

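```bash
python3 -m inch '1 -0.011 -0.002 -0.026 0 0 0;1 -0.022 -0.004 -0.051 0 0 0;1 -0.035 -0.004 -0.075 0 0 0;1 -0.049 -0.004 -0.099 0 0 0;1 -0.064 -0.004 -0.122 0 0 0;1 -0.080 -0.004 -0.145 0 0 0'
python3 -m inch '1 -0.017 0 -0.022 0 0 0;1 -0.036 0 -0.042 0 0 0;1 -0.055 0 -0.062 0 0 0;1 -0.076 0 -0.081 0 0 0;1 -0.097 0 -0.098 0 0 0;1 -0.119 0 -0.115 0 0 0'
python3 - <<'E'
from h import *
grab('side','side4');crop('side4',200,120,370,290,3.5,'c4s')
s=arm.get_state();print(s['force'],s['moment'])
E
```

```text
t: 5.7
eef_pos: [0.4746, 0.1646, 0.168]
ee_rot: [3.14, 0.0, 2.988]
force: [3.0, 4.7, -6.0]
width: 0.0158
t: 6.3
eef_pos: [0.5092, 0.159, 0.2022]
ee_rot: [3.141, -0.001, 2.988]
force: [0.3, 5.4, -3.2]
width: 0.0156
[0.1222291  3.91676681 1.73739882] [ 1.32354564 -0.15309458 -0.04311945]
```

View pics/c4s.png

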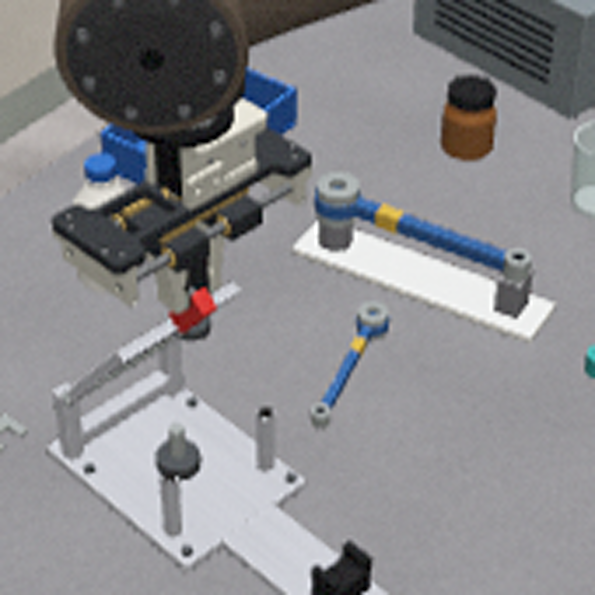

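```bash
python3 -m inch '1 -0.023 0.002 -0.015 0 0 0;1 -0.047 0.002 -0.030 0 0 0;1 -0.071 0.002 -0.043 0 0 0;1 -0.096 0.002 -0.055 0 0 0;1 -0.122 0.002 -0.065 0 0 0;1 -0.148 0.002 -0.074 0 0 0'
python3 -m inch '1 -0.026 0 -0.008 0 0 0;1 -0.053 0 -0.015 0 0 0;1 -0.080 0 -0.020 0 0 0;1 -0.108 0 -0.024 0 0 0;1 -0.135 0 -0.026 0 0 0;1 -0.163 0 -0.028 0 0 0'
python3 - <<'E'
from h import *
grab('side','side5');crop('side5',200,120,370,290,3.5,'c5s')
s=arm.get_state();print(s['force'],s['moment'])
E
```

```text
t: 6.95
eef_pos: [0.5538, 0.1518, 0.2251]
ee_rot: [-3.141, 0.0, 2.988]
force: [-4.7, 1.5, 5.3]
width: 0.0157
t: 7.55
eef_pos: [0.6027, 0.1438, 0.234]
ee_rot: [-3.141, 0.002, 2.988]
force: [-3.0, -0.9, 6.0]
width: 0.0155
[ 4.05227527e-04 -1.20088945e+00  8.48805547e+00] [-0.56345962  0.27048224 -0.01099042]
```

View pics/c5s.png

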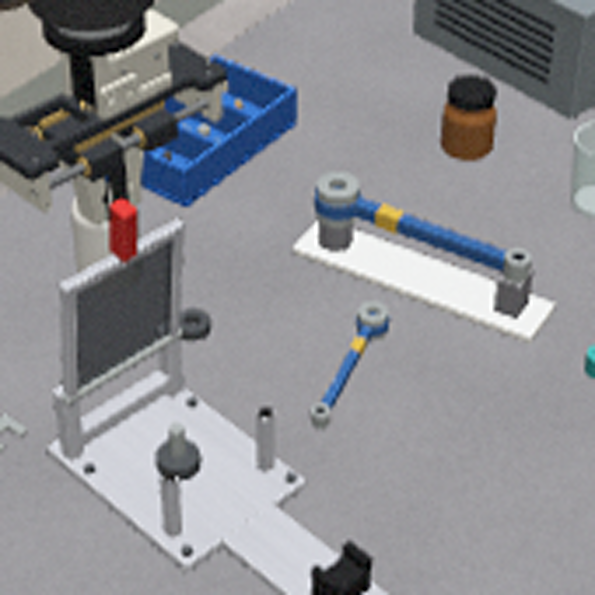

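```bash
python3 -m inch '1 -0.014 0 -0.006 0 0 0;1 -0.028 0 -0.007 0 0 0;1 -0.042 0 -0.007 0 0 0;1 -0.055 0 -0.006 0 0 0;1 -0.069 0 -0.005 0 0 0;1 -0.083 0 -0.003 0 0 0'
python3 - <<'E'
from h import *
grab('side','side6');crop('side6',200,120,370,290,3.5,'c6s')
s=arm.get_state();print(s['force'],s['moment'],s['eef_pos'])
E
```

```text
t: 8.2
eef_pos: [0.6265, 0.1401, 0.2337]
ee_rot: [-3.14, 0.0, 2.988]
force: [-2.6, -4.1, 4.4]
width: 0.0155
[-1.33268618 -4.6309848   2.14727216] [-1.95099754  0.57813079  0.059385  ] [0.62707146 0.14001765 0.23366953]
```

View pics/c6s.png

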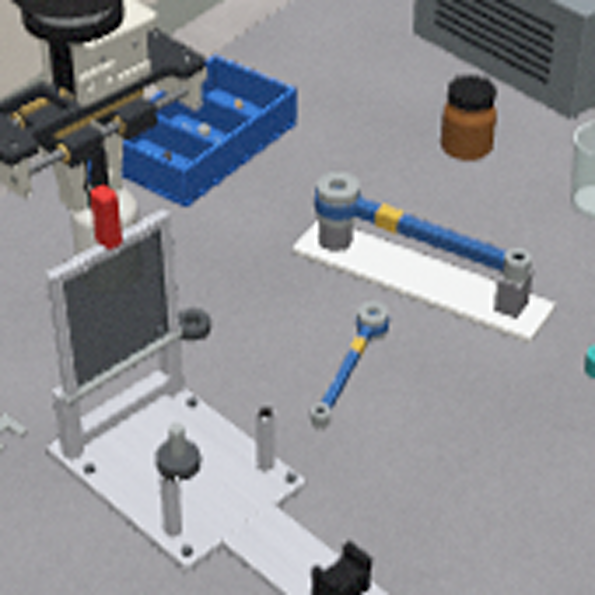

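```bash
python3 -m inch '1 -0.010 -0.003 0.001 0 0 0;1 -0.020 -0.003 0.002 0 0 0;1 -0.020 -0.003 0.002 0 0 0'
python3 -m inch '1 -0.010 0 0.001 0 0 0;1 -0.020 0 0.002 0 0 0;1 -0.020 0 0.002 0 0 0'
python3 - <<'E'
from h import *
grab('side','side7');crop('side7',200,120,370,290,3.5,'c7s')
s=arm.get_state();print(s['force'],s['moment'],s['eef_pos'])
E
```

```text
t: 8.55
eef_pos: [0.6328, 0.1391, 0.2331]
ee_rot: [-3.141, 0.001, 2.988]
force: [0.9, -3.9, 1.7]
width: 0.0154
t: 8.85
eef_pos: [0.6385, 0.1381, 0.2324]
ee_rot: [-3.141, 0.001, 2.988]
force: [-0.5, -5.0, 3.3]
width: 0.0157
[ 0.43832055 -4.70953466  3.68456269] [-1.92179773 -0.13638024  0.07988201] [0.63843592 0.13816225 0.23236331]
```

View pics/c7s.png

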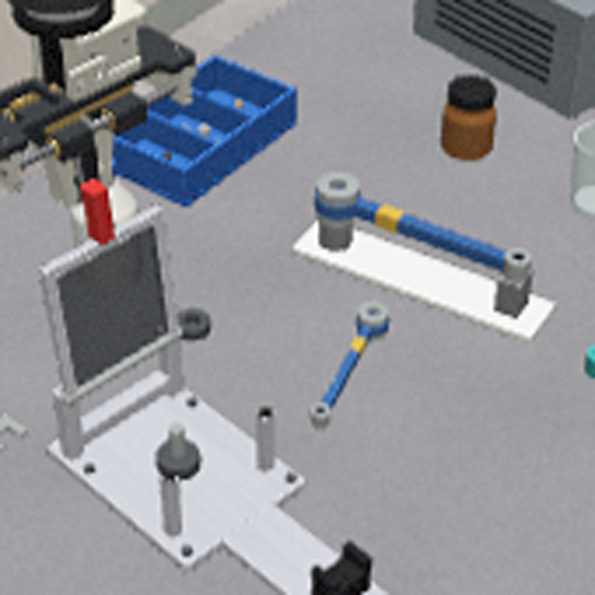

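```bash
python3 - <<'E'
from h import *
def plane(tag,poly):
    f=load(tag); pts=[]
    m=np.zeros((420,560),np.uint8); cv2.fillPoly(m,[np.array([[200+u/3.5,120+v/3.5] for u,v in poly],np.int32)],1)
    for v,u in np.argwhere(m): 
        if f['range_z'][v,u]>0: pts.append(w(f,u,v))
    p=np.array(pts); c=np.median(p,0); p=p[np.linalg.norm(p-c,axis=1)<.12]
    for _ in range(3):
        c=p.mean(0); n=np.linalg.svd(p-c)[2][2]; r=(p-c)@n; p=p[abs(r)<2.5*r.std()+1e-4]
    n*=-np.sign(n[0]); print(tag,len(p),c,n,'lean',np.arctan2(n[2],-n[0]),'yaw',np.arctan2(-n[1],-n[0]),'std',r.std())
plane('side5',[(85,305),(165,255),(168,320),(90,378)])
plane('side6',[(72,295),(155,243),(163,320),(85,378)])
plane('side7',[(65,295),(152,240),(163,320),(80,378)])
E
```

```text
side5 510 [0.59687959 0.14298208 0.14749261] [-0.98226217  0.15204307 -0.1097449 ] lean -0.11126524999523572 yaw -0.15356993385041431 std 0.0013912469700875574
side6 609 [0.60532401 0.14430891 0.15040841] [-0.98719705  0.15855448  0.01739138] lean 0.01761510710526605 yaw -0.1592507285917331 std 0.0015728598588192636
side7 667 [0.60959644 0.14450743 0.14896305] [-0.98329283  0.15966944  0.08741218] lean 0.08866433402368164 yaw -0.16097731598100667 std 0.0017128653454752578
```

The fitted panel plane gives about 1.66 rad, so the guard is not yet at its 1.70 stop. I push on.

```bash
python3 -m inch '1 -0.010 -0.003 0.001 0 0 0;1 -0.020 -0.003 0.003 0 0 0;1 -0.020 -0.003 0.003 0 0 0'
python3 -m inch '1 -0.007 0 0.001 0 0 0;1 -0.013 0 0.002 0 0 0;1 -0.013 0 0.002 0 0 0'
python3 - <<'E'
from h import *
grab('side','side8');crop('side8',200,120,370,290,3.5,'c8s')
s=arm.get_state();print(s['force'],s['moment'],s['eef_pos'])
E
```

```text
t: 9.2
eef_pos: [0.6444, 0.1371, 0.2313]
ee_rot: [3.141, 0.001, 2.988]
force: [0.9, -1.4, 3.2]
width: 0.0161
t: 9.5
eef_pos: [0.6462, 0.1368, 0.2306]
ee_rot: [3.141, -0.003, 2.989]
force: [-8.2, 0.9, 6.9]
width: 0.0156
[-8.37147574  1.66395744  6.94455099] [ 0.59732497  2.8629125  -0.00881097] [0.64611924 0.13679321 0.2305433 ]
```

View pics/c8s.png

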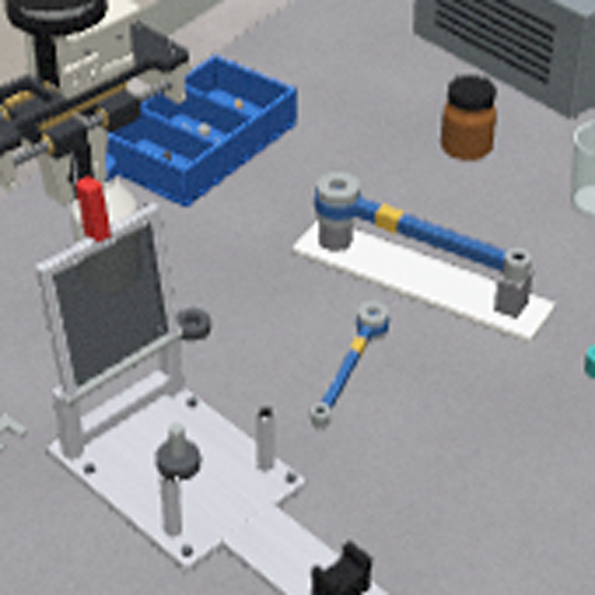

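A reaction of −8 N shows that the stop is reached. I open and go straight up.

```bash
python3 -m inch '0.5 0 0 0 0 0 0;0.5 0 0 0 0 0 0;0.5 0 0 0 0 0 0;0.5 0 0 -0.1 0 0 0;0.5 0 0 -0.25 0 0 0;0.5 0 0 -0.33 0 0 0;0.5 0 0 -0.33 0 0 0;0.5 0 0 -0.33 0 0 0'
python3 - <<'E'
from h import *
f=grab('side','side9');crop('side9',200,120,370,290,3.5,'c9s'); f=grab('top','top9');crop('top9',190,120,390,290,4,'c9t')
print(arm.get_state()['eef_pos'])
tgt(.5483,-.194,.25,.0935-np.pi)
m=np.zeros((420,560),np.uint8); f=load('side9')
poly=[(65,290),(150,240),(163,320),(78,378)]
cv2.fillPoly(m,[np.array([[200+u/3.5,120+v/3.5] for u,v in poly],np.int32)],1)
p=np.array([w(f,u,v) for v,u in np.argwhere(m) if f['range_z'][v,u]>0]); c=np.median(p,0); p=p[np.linalg.norm(p-c,axis=1)<.12]
for _ in range(3):
    c=p.mean(0); n=np.linalg.svd(p-c)[2][2]; r=(p-c)@n; p=p[abs(r)<2.5*r.std()+1e-4]
n*=-np.sign(n[0]); print('theta',np.pi/2+np.arctan2(n[2],-n[0]))
E
```

```text
t: 10.35
eef_pos: [0.6476, 0.1363, 0.3297]
ee_rot: [3.141, 0.0, 2.988]
force: [-0.7, -0.2, -1.2]
width: 0.0436
[0.64704567 0.13599625 0.32815777]
shares [ 0.157 -1.137  0.262] [-0.001 -0.002 -0.236] dist 0.353
theta 1.6972547607629624
```

View pics/c9s.png

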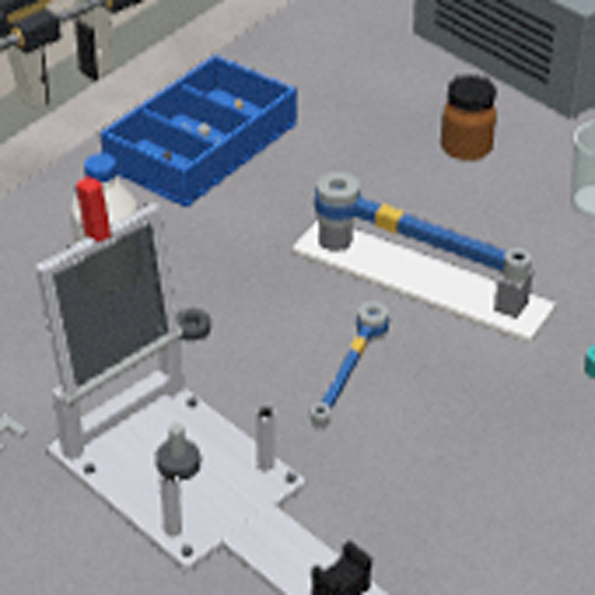

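View pics/c9t.png

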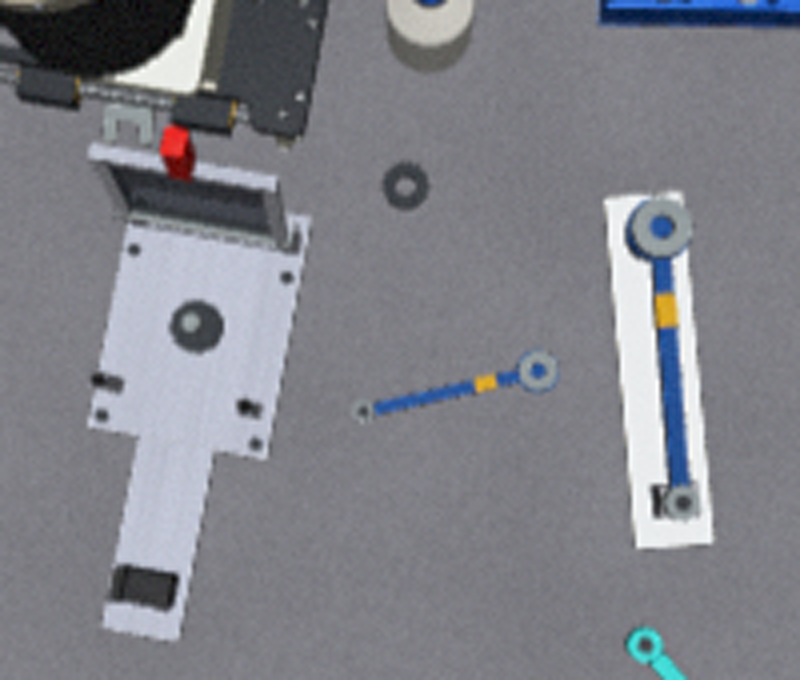

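```bash
python3 - <<'E'
from h import *
crop('top9',225,190,250,215,16,'p1'); crop('top9',210,255,245,285,16,'p2'); crop('side9',235,230,265,260,16,'p3'); crop('side9',280,270,320,310,14,'p4')
a=[cv2.resize(cv2.imread(f'pics/p{i}.png'),(400,300) if 0 else (400,400)) for i in (1,2,3,4)]
cv2.imwrite('pics/pp.png',cv2.resize(np.vstack([np.hstack(a[:2]),np.hstack(a[2:])]),(600,600)))
E
```

```text
(no output)
```

View pics/pp.png

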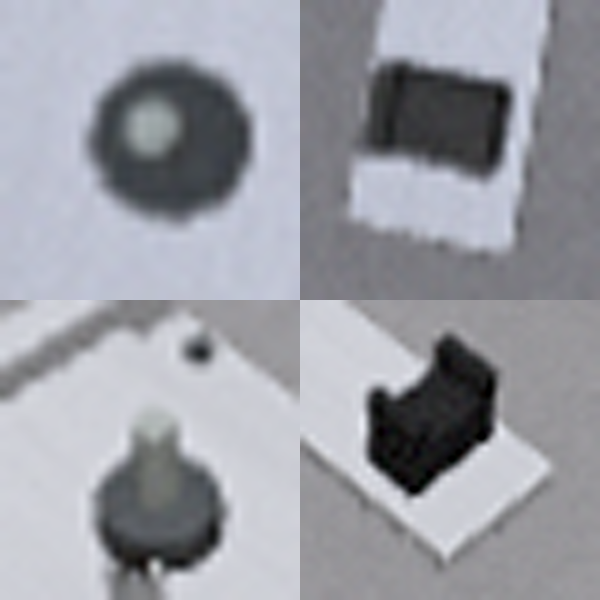

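```bash
python3 - <<'E'
from h import *
t=load('top9');s=load('side9'); P=lambda u,v:(190+u/4-.4,120+v/4-.4)
np.set_printoptions(precision=4,suppress=True)
print('post T',w(t,237.2,200.1,.06),'S',w(s,249.9,242.0,.06))
a,b=w(t,215.3,276.3,.012),w(t,234.2,279.5,.012); print('tail T',a,b,(a+b)/2,np.linalg.norm(a-b))
a2,b2=w(s,299.2,304.2,.012),w(s,313.1,291.5,.012); print('tail S',a2,b2,(a2+b2)/2,np.linalg.norm(a2-b2))
print('fork',w(t,225.6,266.7,.05))
c,d=w(t,*P(88,427),.012),w(t,*P(267,460),.012);print('front',c,d,(c+d)/2,np.linalg.norm(c-d),np.arctan2(-(c-d)[0],(c-d)[1]))
B=[w(t,*P(*q),.012) for q in((134,249),(286,277),(102,415),(255,444))]
print('bolts mid',(B[0]+B[1])/2,(B[2]+B[3])/2, 'yaw',[np.arctan2(*(B[i]-B[j])[[1,0]]) for i,j in((0,2),(1,3))],[np.arctan2(-(B[i]-B[j])[0],(B[i]-B[j])[1]) for i,j in((0,1),(2,3))])
# known-model fit
obs=[( -238,30,a),(-238,-30,b),(-90,70,c),(-90,-70,d),(0,0,w(t,237.2,200.1,.06)),(-238,30,a2),(-238,-30,b2),(0,0,w(s,249.9,242,.06)),(-200,0,w(t,225.6,266.7,.05))]
M=np.array([[x,y] for x,y,_ in obs])/1e3; O=np.array([o[:2] for *_,o in obs])
from scipy.optimize import least_squares
f=lambda p:((M@np.array([[np.cos(p[2]),np.sin(p[2])],[-np.sin(p[2]),np.cos(p[2])]])+p[:2])-O).ravel()
r=least_squares(f,[.535,.155,-.15],loss='soft_l1',f_scale=.003); print('fit',r.x); print(r.fun.reshape(-1,2)*1e3)
tgt(.63,-.0,.33,-3.25)
E
```

```text
post T [0.5345 0.1545 0.06  ] S [0.5358 0.1568 0.06  ]
tail T [0.3056 0.2208 0.012 ] [0.2973 0.1631 0.012 ] [0.3015 0.192  0.012 ] 0.05833878185596268
tail S [0.3047 0.2247 0.012 ] [0.2985 0.165  0.012 ] [0.3016 0.1949 0.012 ] 0.06002004728585503
fork [0.3379 0.1844 0.05  ]
front [0.4567 0.2372 0.012 ] [0.4344 0.0994 0.012 ] [0.4456 0.1683 0.012 ] 0.13953636284447923 -0.16047571371683414
bolts mid [0.5847 0.1473 0.012 ] [0.4563 0.1678 0.012 ] yaw [np.float64(-0.1586561407704416), np.float64(-0.15785675464765014)] [np.float64(-0.16407544378771327), np.float64(-0.1657369078827406)]
fit [ 0.5355  0.1549 -0.1596]
[[-0.2724  1.4709]
 [-1.5368 -0.0171]
 [ 1.0732  1.1159]
 [ 1.1262  0.6377]
 [ 1.0271  0.3563]
 [ 0.644  -2.435 ]
 [-2.7097 -1.9717]
 [-0.2323 -1.885 ]
 [ 0.2159  2.2643]]
shares [-0.013 -0.457 -0.006] [-0.001 -0.002 -0.043] dist 0.137
```

```bash
python3 -m inch '0.3 0 -0.3 0 0 0 0;0.3 0.05 -0.5 0 0 0 -0.1;0.3 0.15 -1 0.2 0 0 -0.236;0.3 0.15 -1 0.2 0 0 -0.236;0.3 0.15 -1 0.2 0 0 -0.236;0.3 0.15 -1 0.2 0 0 -0.236;0.3 0.15 -1 0.2 0 0 -0.236;0.3 0.15 -1 0.2 0 0 -0.236;0.3 0.15 -1 0.2 0 0 -0.236'
python3 - <<'E'
from h import *
tgt(.5483,-.194,.15,.0935-np.pi)
E
```

```text
t: 11.35
eef_pos: [0.5572, -0.1535, 0.2692]
ee_rot: [3.142, -0.001, -3.048]
force: [-0.7, 1.0, 0.1]
width: 0.0613
shares [ 0.042 -0.132  0.397] [ 0.    -0.001 -0.   ] dist 0.126
```

```bash
python3 -m inch '0.4 0.042 -0.132 0.1 0 0 0;0.4 0.042 -0.132 0.4 0 0 0;0.4 0.042 -0.132 0.4 0 0 0;0.4 0.042 -0.132 0.4 0 0 0;0.4 0.042 -0.132 0.4 0 0 0;0.4 0.042 -0.132 0.4 0 0 0'
python3 - <<'E'
from h import *
grab('side','sa');crop('sa',260,100,400,230,4,'cas');grab('top','ta');crop('ta',310,150,410,265,5,'cat')
tgt(.5483,-.194,.046,.0935-np.pi)
E
```

```text
t: 11.95
eef_pos: [0.5506, -0.1938, 0.1523]
ee_rot: [-3.14, 0.004, -3.046]
force: [0.6, 0.2, -0.1]
width: 0.0525
shares [0.008 0.    0.354] [-0.001  0.004  0.001] dist 0.106
```

View pics/cas.png

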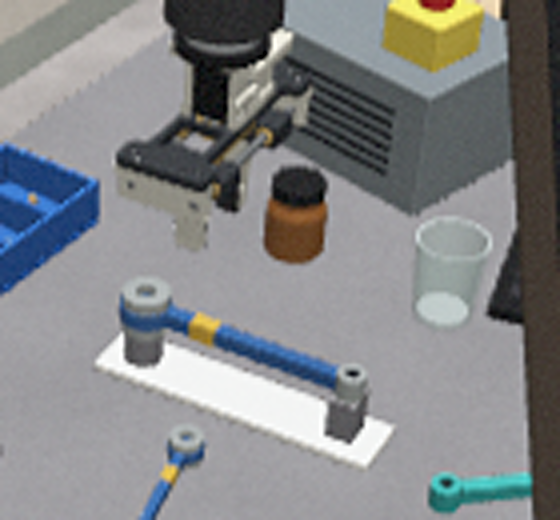

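View pics/cat.png

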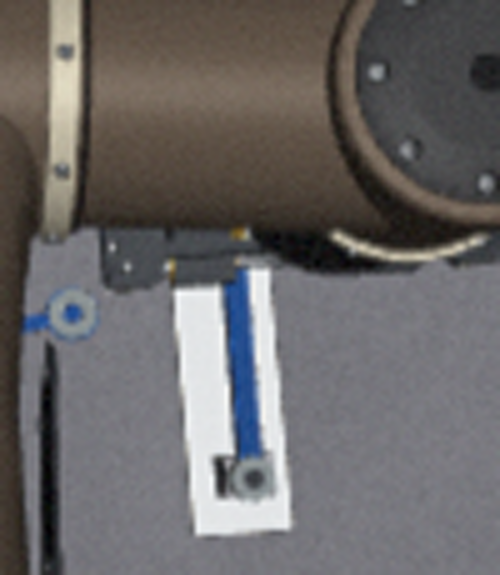

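```bash
python3 -m inch '0.4 0.008 0 0.15 0 0 0;0.4 0.008 0 0.25 0 0 0;0.4 0.008 0 0.354 0 0 0;0.4 0.008 0 0.354 0 0 0;0.4 0.008 0 0.354 0 0 0;0.4 0.008 0 0.354 0 0 0'
python3 - <<'E'
from h import *
grab('side','sb');crop('sb',260,100,400,230,4,'cbs')
E
```

```text
t: 12.65
eef_pos: [0.5478, -0.1946, 0.0459]
ee_rot: [-3.141, 0.004, -3.047]
force: [0.2, 0.4, 1.0]
width: 0.0525
```

View pics/cbs.png

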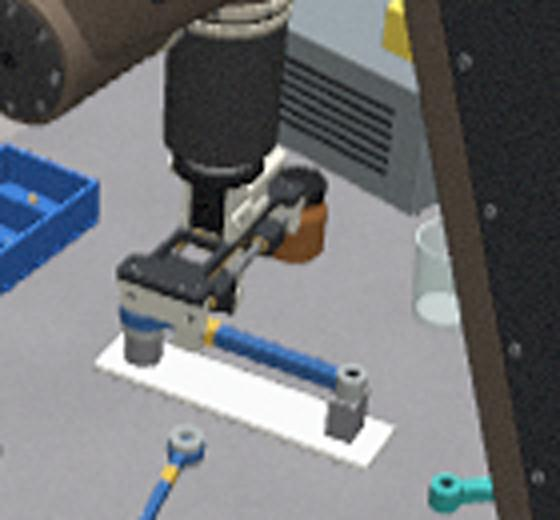

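```bash
python3 -m inch '1 0 0 0 0 0 0;1 0 0 0 0 0 0;1 0 0 0 0 0 0;1 0 0 0 0 0 0;1 0 0 0 0 0 0;1 0 0 0 0 0 0;1 0 0 0 0 0 0' 35
python3 - <<'E'
from h import *
s=arm.get_state();print(s['force'],s['moment'],s['eef_pos'],s['width'])
grab('side','sb2');crop('sb2',270,140,360,215,7,'cbs')
E
```

```text
t: 13.4
eef_pos: [0.546, -0.1945, 0.0434]
ee_rot: [-3.142, -0.0, -3.048]
force: [0.4, 0.1, 1.5]
width: 0.0131
[0.40639688 0.11435201 1.49188918] [-0.10095951  0.03350288 -0.10380631] [ 0.545988   -0.19445867  0.04342876] 0.013070883023439134
```

View pics/cbs.png

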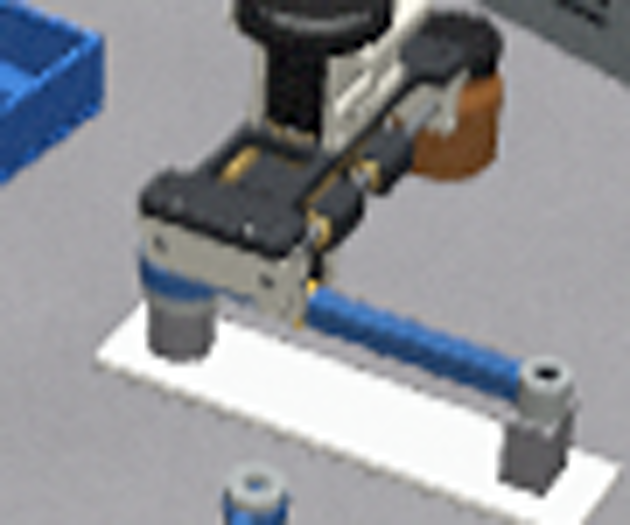

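Gripped on the band. I lift slowly.

```bash
python3 -m inch '1 0 0 -0.03 0 0 0;1 0 0 -0.06 0 0 0;1 0 0 -0.1 0 0 0;1 0 0 -0.15 0 0 0;1 0 0 -0.22 0 0 0;1 0 0 -0.3 0 0 0;1 0 0 -0.3 0 0 0;1 0 0 -0.3 0 0 0'
python3 - <<'E'
from h import *
s=arm.get_state();print(s['force'],s['moment'],s['eef_pos'],s['ee_rot'],s['width'])
grab('side','sc');crop('sc',240,80,380,210,4.5,'ccs')
E
```

```text
t: 14.25
eef_pos: [0.546, -0.1942, 0.134]
ee_rot: [3.141, 0.001, -3.048]
force: [0.1, -0.3, -5.1]
width: 0.0133
[ 0.09752796 -0.28775146 -5.11811385] [ 0.08323233  0.08674099 -0.00347152] [ 0.54601876 -0.19419011  0.13397283] [ 3.14121065e+00  1.41755545e-03 -3.04804533e+00] 0.01327219977764035
```

View pics/ccs.png

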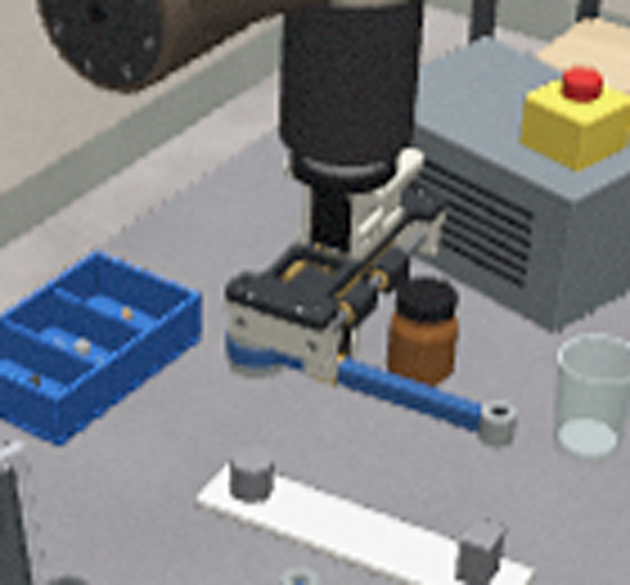

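```bash
python3 - <<'E'
from h import *
tgt(.473,-.10,.16,-3.12)
f=load('top0'); print('flask',w(f,297,122,.1))
E
```

```text
shares [ 0.211  0.335 -0.09 ] [ 0.001 -0.001  0.069] dist 0.122
flask [ 0.76045386 -0.01729001  0.1       ]
```

```bash
python3 -m inch '1 0.035 0.055 -0.015 0 0 0.01;1 0.07 0.11 -0.03 0 0 0.02;1 0.105 0.165 -0.045 0 0 0.03;1 0.14 0.22 -0.06 0 0 0.045;1 0.175 0.28 -0.075 0 0 0.06;1 0.21 0.335 -0.09 0 0 0.069;1 0.21 0.335 -0.09 0 0 0.069'
python3 - <<'E'
from h import *
tgt(.473,.165,.16,-3.3016)
E
```

```text
t: 15.0
eef_pos: [0.4719, -0.0991, 0.1599]
ee_rot: [3.141, -0.001, -3.119]
force: [0.7, 0.5, -4.6]
width: 0.0135
shares [-0.023  0.88   0.   ] [ 0.    -0.001  0.174] dist 0.264
```

```bash
python3 -m inch '1 0 0.08 0 0 0 0.015;1 -0.005 0.16 0 0 0 0.03;1 -0.01 0.25 0 0 0 0.05;1 -0.01 0.34 0 0 0 0.07;1 -0.015 0.43 0 0 0 0.09;1 -0.015 0.52 0 0 0 0.11;1 -0.02 0.61 0 0 0 0.13;1 -0.02 0.7 0 0 0 0.15;1 -0.023 0.78 0 0 0 0.165;1 -0.023 0.84 0 0 0 0.174;1 -0.023 0.88 0 0 0 0.174;1 -0.023 0.88 0 0 0 0.174'
python3 - <<'E'
from h import *
grab('side','sd');crop('sd',190,90,350,250,4,'cds')
grab('top','td');crop('td',190,120,310,290,3.5,'cdt')
tgt(.473,.165,.1084,-3.3016)
E
```

```text
t: 16.2
eef_pos: [0.4749, 0.1646, 0.1595]
ee_rot: [-3.141, -0.001, 2.982]
force: [0.9, 0.8, -4.7]
width: 0.0136
shares [0.006 0.005 0.171] [-0.001 -0.001 -0.   ] dist 0.051
```

View pics/cds.png

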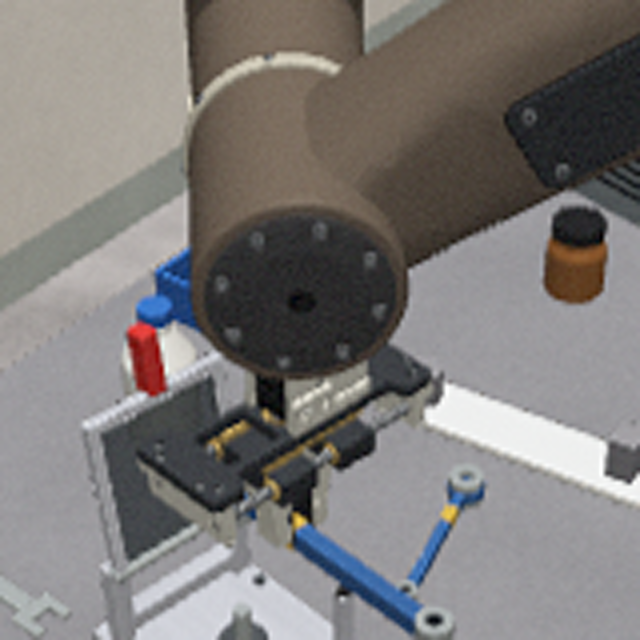

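View pics/cdt.png

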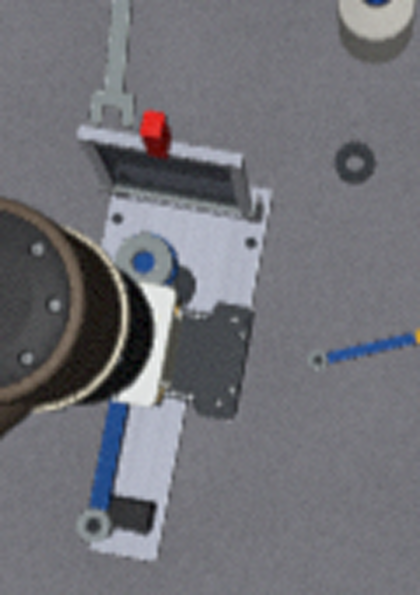

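```bash
python3 - <<'E'
from h import *
crop('td',215,180,250,215,12,'q1');crop('td',205,255,240,290,12,'q2');crop('sd',280,230,315,265,12,'q3')
a=[cv2.imread(f'pics/q{i}.png') for i in(1,2,3)]
cv2.imwrite('pics/qq.png',cv2.resize(np.hstack(a),(798,266)))
f=load('td')
s=arm.get_state();print(s['eef_pos'],s['ee_rot'])
print(w(f,190+144/3.5-.4,120+260/3.5-.4,.2011),w(f,190+93/3.5-.4,120+525/3.5-.4,.1931))
E
```

```text
[0.47471178 0.16337286 0.15977725] [-3.14038837e+00 -1.06435340e-03  2.98157626e+00]
[0.53777951 0.15284806 0.2011    ] [0.33982481 0.186118   0.1931    ]
```

View pics/qq.png

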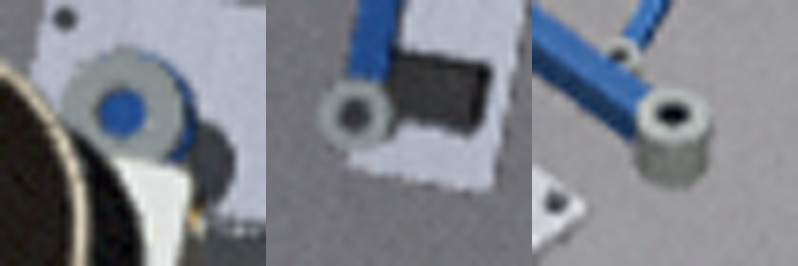

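```bash
python3 - <<'E'
from h import *
f=load('td');s=load('sd')
h=w(f,230.7,194,.2014);e=w(f,216.2,269.6,.1934);e2=w(s,298.05,244.4,.1934)
print(h,e,e2,np.linalg.norm((h-e)[:2]),np.arctan2(*(h-e)[[1,0]]))
# depth heights
print([w(f,u,v)[2] for u,v in((230,189),(224,196),(228,199),(226,190))],[w(f,u,v)[2] for u,v in((213,270),(216,273),(219,271))])
st=arm.get_state();p=st['eef_pos'];y=-.16;d=np.array([np.cos(y),np.sin(y)])
print('hub rel tcp',(h[:2]-p[:2])@d,(h[:2]-p[:2])@[-d[1],d[0]],'eye',(e[:2]-p[:2])@d,(e[:2]-p[:2])@[-d[1],d[0]],(e2[:2]-p[:2])@d,(e2[:2]-p[:2])@[-d[1],d[0]])
E
```

```text
[0.53744558 0.15290599 0.2014    ] [0.33984971 0.18598916 0.1934    ] [0.34166302 0.18667998 0.1934    ] 0.2003462643235845 -0.16588978519839126
[np.float64(0.20170420419605928), np.float64(0.19816346282658337), np.float64(0.19759550223135514), np.float64(0.20345921577658088)] [np.float64(0.19176081966930503), np.float64(0.1963156174357683), np.float64(0.1920004713955803)]
hub rel tcp 0.06360008238965673 -0.0003385486031388888 eye -0.13674270698112465 0.000841441036777392 -0.1350626124279297 0.001812330473091022
```

```bash
python3 - <<'E'
from h import *
tgt(.4723,.1651,.1084,-.159+np.pi)
E
python3 -m inch '1 0.003 0.002 0.04 0 0 0;1 0.006 0.005 0.08 0 0 0;1 0.006 0.005 0.12 0 0 0;1 0.006 0.005 0.15 0 0 0;1 0.006 0.005 0.171 0 0 0;1 0.006 0.005 0.171 0 0 0;1 0.006 0.005 0.171 0 0 0'
python3 - <<'E'
from h import *
s=arm.get_state();print(s['eef_pos'],s['ee_rot'],s['force'])
tgt(.4723,.1651,.1084,-.159+np.pi)
E
```

```text
shares [0.009 0.005 0.171] [-0.001 -0.001 -0.001] dist 0.051
t: 17.0
eef_pos: [0.4737, 0.1657, 0.1092]
ee_rot: [-3.141, 0.0, 2.981]
force: [-0.7, 0.9, -5.4]
width: 0.0134
[0.47370521 0.16567546 0.10922866] [-3.14145971e+00  1.15068885e-04  2.98112864e+00] [-0.66138315  0.88186997 -5.36621425]
shares [ 0.004 -0.003  0.003] [-0.     0.    -0.001] dist 0.002
```

```bash
python3 -m inch '1 0.004 -0.002 0.002 0 0 0;1 0.004 -0.002 0.002 0 0 0;1 0.004 -0.002 0.002 0 0 0;1 0.004 -0.002 0.002 0 0 0'
python3 - <<'E'
from h import *
grab('top','te');grab('side','se');s=arm.get_state();print(s['eef_pos'],s['ee_rot'],s['force'],s['qd'])
crop('te',215,180,250,215,12,'q1');crop('te',205,255,240,290,12,'q2');crop('se',280,250,315,285,12,'q3')
a=[cv2.imread(f'pics/q{i}.png') for i in(1,2,3)]
cv2.imwrite('pics/qe.png',cv2.resize(np.hstack(a),(798,266)))
crop('se',190,110,350,310,3,'ces')
E
```

```text
t: 17.4
eef_pos: [0.4723, 0.1653, 0.1088]
ee_rot: [3.141, 0.0, 2.981]
force: [-0.2, 0.3, -4.4]
width: 0.0135
[0.47231547 0.16524851 0.10870729] [3.14136781e+00 2.30238576e-04 2.98099758e+00] [-0.11303855  0.47845199 -4.92183089] [-0.00088288  0.00125151 -0.00212359 -0.00028094 -0.00052103 -0.00041121]
```

View pics/qe.png

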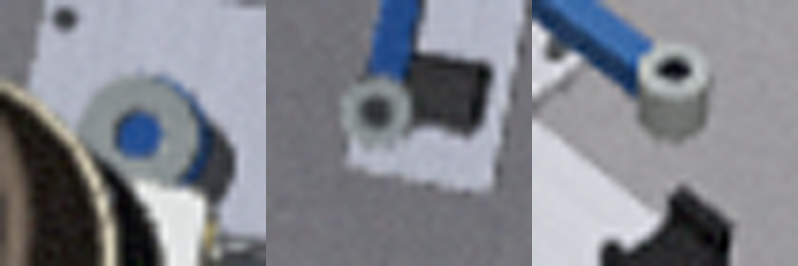

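View pics/ces.png

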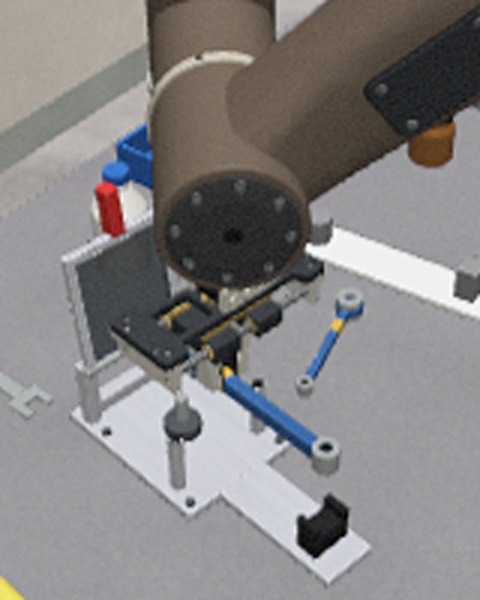

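```bash
python3 - <<'E'
from h import *
f=load('te');s=load('se')
h=w(f,232.65,196.7,.1503);e=w(f,219.1,269.1,.1423);e2=w(s,298.3,258.7,.1423)
print(h,e,e2,np.linalg.norm((h-e)[:2]),np.arctan2(*(h-e)[[1,0]]))
p=np.array([.5345,.1545]);y=-.16;d=np.array([np.cos(y),np.sin(y)]);n=np.array([-d[1],d[0]])
q=p-.2*d; ps=np.array([.5358,.1568])
print('topcam hub-post',(h[:2]-p)@d,(h[:2]-p)@n,'eye',(e[:2]-q)@d,(e[:2]-q)@n,'side eye',(e2[:2]-(ps-.2*d))@d,(e2[:2]-(ps-.2*d))@n)
# depth-based heights of the ring tops, medians
def med(f,u,v,r0,r1):
    z=[w(f,a,b) [2] for a in range(int(u-9),int(u+10)) for b in range(int(v-9),int(v+10)) if r0<np.hypot(a-u,b-v)<r1 and f['range_z'][b,a]>0]; return np.median(z),len(z)
print(med(f,232.65,196.7,4,6),med(f,219.1,269.1,2.4,4))
E
```

```text
[0.53547384 0.15506587 0.1503    ] [0.33743301 0.18733492 0.1423    ] [0.33834047 0.18776106 0.1423    ] 0.20065259118597772 -0.16152196262493299
topcam hub-post 0.000871253132573359 0.0007137894080436367 eye 0.00021889433939532778 0.0010191750345269215 side eye 0.00012990524470123213 -0.0008932967321638877
(np.float64(0.14964782186903736), 64) (np.float64(0.1415808367080459), 26)
```

Bore and eye are within about 1 mm of their targets, and the ring heights show the lever level. I let it settle, then do a last whole-scene check and hand in.

```bash
python3 -m inch '1 0 0 0 0 0 0;1 0 0 0 0 0 0;1 0 0 0 0 0 0;1 0 0 0 0 0 0'
python3 - <<'E'
from h import *
grab('top','tz'); s=arm.get_state(); print(s['t'],s['qd'],s['force'],s['width'])
E
```

```text
t: 17.9
eef_pos: [0.4722, 0.1652, 0.1086]
ee_rot: [3.142, -0.0, 2.981]
force: [0.3, 1.1, -5.4]
width: 0.0137
17.95 [-1.01345564e-03  3.72879183e-05  1.19458425e-03  9.75564275e-05
 -1.04079924e-03 -1.03880144e-03] [-0.00746995 -0.36622385 -5.79071057] 0.013600150118287236
```

View pics/tz.png

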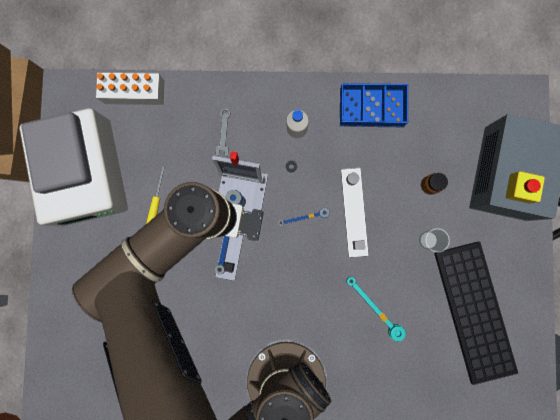

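```bash
python3 -c "
from station import arm
print(arm.job_done())"
```

```text
the job is handed in; nothing more can be done
None
```

The guard is open at its stop, and I handed the job in at about 18 s with the lever still held above the fixture. No verdict was reported.

- **Guard:** I pinched the red tab with 8 N and raised the guard slowly until the stop pushed back with about 8 N. A plane fitted to the panel after release gives 1.697 rad, and it still stood open in the last picture.
- **Lever:** I took the large blue lever off its stand by the yellow band with a 35 N grip. The grasp sits about 3.5 mm off the balance point, towards the small end but within the band. I saw no slip or tilt.
- **Final pose:** The hub's underside is about 50 mm above the post top. In the top camera the bore is about 1 mm from the post axis and the small end about 1 mm from the fork line. The ring tops measured 0.150 m and 0.142 m, the 8 mm step expected when the lever is level.
- **At rest:** Joint speeds were about 0.001 rad/s, and the only load was the lever's weight, about 5 N.
- **Other things on the table:** They look unmoved in the last picture; the arm partly hides the screwdriver there.

**Disagreement:** the two cameras differ by about 2 mm in y for the fixture, so absolute positions carry that uncertainty. With each camera compared only to its own view of the fixture, the offsets are about 1 mm or less. The side camera could not check the bore, because the gripper hid the hub.

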